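Put a hydraulic fitting back in its tray and latch the tray

ROBOT

A 6-joint arm with a two-finger parallel gripper is mounted at the origin on the work surface. World frame = base frame: x ahead of the robot, y to its left, z up, the work surface at z = 0. Lengths are in m, angles in rad, forces in N, time in s.
With the tool pointing down it reaches from about 0.35 to 0.775 m from the base axis. Payload 5.5 kg.
Tool frame: the origin (TCP) lies on the mounting face of the last link; the fingertips stand 173 mm ahead of it and the grasp point (between the pads) lies 155 mm ahead of it; z points along the fingers, y is the direction in which the jaws open and shut (so a half turn about z gives the same grasp; the last joint's range is limited). The gripper opens to 85 mm and grips with 20 to 120 N. Pads are 22 mm wide; open, the fingers measure 114 mm over their backs; the gripper's body (76 mm by 85 mm) begins 54 mm behind the grasp point. The pads swing forward as they close: fully open they stand 13 mm farther back than shut.
Start: joints at [1.12, 0.313, 0.046, 1.304, 0, 1.431], TCP at [0.176, 0.547, 0.405] pointing down, gripper open.
Joint ranges: [-2.76, 2.76], [-0.86, 1.69], [-1.03, 1.26], [-2.2, 2.34], [-1.47, 1.5], [-3.14, 3.14]. Speed limits (rad/s): [2.57, 2.57, 3.14, 3.14, 3.14, 3.14].

INTERFACE

Orientations are given as a unit quaternion [w, x, y, z].
In Python, from workcell import get_state, eyes, env gives the robot as it stands. The module is installed in compiled form; this text tells all that it offers.
- The arm moves only by the tool carry_out, never from a script. Its argument "motion" is a list of rows, each an object of numbers: "jaw": the opening, from -1 (shut) to 1 (fully open); "tx", "ty", "tz": the shift along the tool's x, y, z in cm; "wx", "wy", "wz": the turn, a rotation vector about the tool's x, y, z in degrees. In form: [{"jaw": .., "tx": .., "ty": .., "tz": .., "wx": .., "wy": .., "wz": ..}, ...]. A call has 1 to 20 rows; each row shifts and turns the commanded pose from where the row before left it, along the tool's axes as they then stand; what a row does not reach is not made up. A row lasts 1/8 s, in which the tool goes at most 62.5 mm and 10.7 degrees, less where a joint would pass 70% of its speed; a pose out of reach is approached as far as the arm can. A call with a gripper value outside its range is refused whole. The fingers move at their own pace and stop on an object; "force" is the grip in N (left out, the last holds). Time passes only in rows, so rows that do not move let the fingers close. It gives the time, the measured TCP pose, the force and the opening at its end, in the units of the state.
- get_state(): the state, without advancing time (a new reading comes with each control period).
- eyes.read_camera(name): name is "scene" or "top" or "wrist"; returns the picture (420x560x3 uint8, blue, green, red); there is no depth.
- eyes.calibration(name): a dict with "K" (3x3 intrinsics, pixels), "camera_from_world" (4x4, takes a point from world to camera coordinates). Camera axes: x right, y up, looking along -z (the intrinsics and any distortion apply to the point x, -y, -z); pixel columns grow to the right and rows downward; lengths in m; the calibration is good to about 2 mm. A picture is of the moment at which its call begins: read the wrist's pose just before it. calibration takes no time and is no camera call; for the wrist camera it gives the pose at the moment of the call.
- env.hand_in(): hands the job in, once; it reports no verdict.
The state is a dict: "clock": time; "joint_pos": joint angles; "qvel": joint speeds; "tau": joint torques, N m; "tcp_pos": TCP position; "orientation": TCP orientation; "wrist_force": force on the tool from outside, world axes, zero at the start; "ft_torque": the same for the moment, N m; "finger_gap": finger opening in m.
Only numpy, scipy, OpenCV 4.12 (cv2) and the standard library are available. Lean on these libraries where they do the work, as an engineer would, in place of code of your own. Each camera call takes 0.05 s, during which the arm holds its last target.

TASK

Stand the yellow-capped fitting upright in the empty front pocket of the sprung-out parts tray, setting it down gently rather than dropping it. Then press the tray straight in, gently (more than 25 N harms its push-push catch), until the catch takes; let go and make sure the tray stays in (a second full press would let it out again). Leave the other things on the bench where they are.

Things in the scene. Friction and masses are not known exactly. Their poses are not given: they have to be found in the camera images.
- fitting_center (a point): Loose steel hydraulic adapter with a yellow cap, standing upright on the bench: 56 mm tall, 0.10 to 0.20 kg. Hexagonal foot 30 mm across flats (35 across corners), 16 mm high; above it a round neck and cap 22 mm in diameter, graspable all round; the cap is the top 12 mm. Point: on its axis, half-way up (28 mm above its foot); z up along it.
- pocket (a point): Empty front pocket of the tray, 52 by 52 mm inside, right behind the front panel. Point: centre of its floor, 20 mm above the bench; it moves with the tray. Pocket walls stand 18 mm above the floor, the front panel 32 mm; the panel's back face is 27 mm in front of the point. x: the direction in which the tray is pressed in; z up.
- tray_front (a point): Middle of the outer face of the tray's flat grey front panel, 30 mm above the bench. The panel is 140 mm wide, from 6 to 52 mm above the bench, and carries a blank card. x: the direction in which the tray is pressed in (away from the robot); z up. The pocket centre lies 33 mm behind this face. Free bench in front of it.
- tray (a joint): How far the tray is pressed in, m: 0 = sprung out. The spring and friction resist with 4.5 N at 0, rising to 9 N, plus drag of 35 N per m/s. Its hidden catch holds it somewhere at 0.037 to 0.063. To engage, press to a firm stop 8 to 9 mm deeper than that (felt as a rise to 11 to 14 N; go slowly, 10 mm/s; over 25 N harms it), then let it back. Let go too early or pressed so again, it springs out to 0.
- dock: Blue and grey open-topped steel dock in which the tray slides, fixed to the bench. Origin on the bench, 75 mm behind the back of the sprung-out tray's front panel; x: pressing direction. Side walls 0 to 150 mm along x, 146 mm wide outside, 44 mm high; back wall 60 mm high. The tray, 124 mm wide, also carries six fixed black-capped fittings at its rear, tops 76 mm above the bench.
- valve_block: Bystander: aluminium cube 44 mm wide, 40 mm high, with a red plug on top (52 mm in all). Origin: centre of its underside.
- collar_nut: Bystander: brass ring, 48 mm in diameter, 22 mm high. Origin: centre of its underside.
- grease_pot: Bystander: small white jar with a blue lid, 44 mm in diameter, 50 mm high. Origin: centre of its underside.

How it is judged:
On the way, in this order (a step that is already met when the one before it is completed fails the run):
1. the fitting stands upright on the floor of the front pocket, let go, with the tray still out (horizontal distance between fitting_center and pocket below 0.02 m and z of fitting_center in the frame of pocket below 0.031 m and angle between fitting_center's own z axis and vertical below 0.15 rad and contact force between the fingers and fitting below 0.1 N and value of joint tray below 0.015 m), for 0.2 s.
2. the robot has pressed the tray in (value of joint tray above 0.036 m and contact force between the fingers and tray above 1 N), for 0.05 s.
3. the tray stays in with the robot clear of it (value of joint tray above 0.033 m and contact force between each of the arm, the fingers and tray below 0.1 N and velocity of joint tray between -0.005 and 0.005 m/s), for 0.5 s.
At the end, for the whole second after the job is handed in: The tray is held in by its catch with nothing pressing it (joint above 0.033 m and still), and the yellow-capped fitting stands upright (within 0.15 rad) and at rest on the floor of the front pocket, its axis within 20 mm of the pocket's centre (value of joint tray above 0.033 m and velocity of joint tray between -0.005 and 0.005 m/s and horizontal distance between fitting_center and pocket below 0.02 m and z of fitting_center in the frame of pocket below 0.031 m and angle between fitting_center's own z axis and vertical below 0.15 rad and linear speed of fitting below 0.02 m/s); the robot touches nothing.
It fails at once if the tray is pressed or struck with more than 25 N (contact force between any of the fingers, the arm and tray above 25 N).
It fails at once if the fitting is dropped (falls freely more than about 20 mm) (linear speed of fitting above 0.6 m/s and contact force between the fingers and fitting below 0.1 N).
It fails at once if the valve block is moved by more than 20 mm (distance of valve_block from where it was at the start of the episode above 0.02 m).
It fails at once if the collar nut is moved by more than 20 mm (distance of collar_nut from where it was at the start of the episode above 0.02 m).
It fails at once if the grease pot is moved by more than 20 mm (distance of grease_pot from where it was at the start of the episode above 0.02 m).
It also fails if it takes over 72 s, if anything falls off the work surface, if the arm or the gripper's body presses on something with over 40 N, if the wrist force passes 120 N, or if a joint passes its speed limit or range.

## Working session

There is one attempt and no reset: what is moved stays moved. The work goes in short steps, Python scripts to look and compute and a tool call to move; the robot and the scene stay as the last step left them, time stands still between calls to the robot, and variables do not carry over. Pictures are saved under pics/ and viewed, and the job is handed in when it is done.

Besides the shell and the picture viewer there is one more tool, called after "Emit:" in YAML: its name, and indented under it one key for each argument. carry_out: Moves the arm, as the interface text tells. Its arguments: {"type":"object","properties":{"motion":{"type":"array"},"force":{"type":"number"}},"required":["motion"]}

```bash
mkdir -p pics; python3 - <<'E'
from workcell import get_state, eyes, env
import cv2,numpy as np
print(get_state())
for n in("scene","top","wrist"):
    c=eyes.calibration(n); print(n,c)
    cv2.imwrite(f"pics/{n}0.png",eyes.read_camera(n))
E
```

```text
{'clock': 0.0, 'joint_pos': array([ 1.12040638e+00,  3.13979527e-01,  4.49793089e-02,  1.30356587e+00,
       -4.34602694e-05,  1.43119965e+00]), 'qvel': array([ 9.29348542e-04,  8.47588917e-05, -1.42266442e-03,  6.30965238e-04,
       -2.17569158e-04,  1.13587569e-03]), 'tau': array([ 2.39140652e-03, -4.80620706e+01,  2.98535442e+01,  1.91245554e-02,
       -1.77289462e-04,  5.67350156e-06]), 'tcp_pos': array([0.17577094, 0.54727315, 0.40382058]), 'orientation': array([-2.36473678e-04,  1.54771884e-01,  9.87949837e-01, -8.52977555e-04]), 'wrist_force': array([ 0.81503637,  0.8672393 , -0.17134567]), 'ft_torque': array([-0.01322967, -0.00894491, -0.00752159]), 'finger_gap': 0.08543059729973687}
scene {'K': array([[427.77791116,   0.        , 276.81545938],
       [  0.        , 427.77791116, 201.09687762],
       [  0.        ,   0.        ,   1.        ]]), 'camera_from_world': array([[ 0.09580019,  0.99527025, -0.01610749, -0.02961115],
       [-0.70337217,  0.07913586,  0.70640294,  0.31925963],
       [ 0.70433651, -0.05634398,  0.70762662, -1.22863012],
       [ 0.        ,  0. 
[... 203 characters left out ...]
'camera_from_world': array([[ 0.18061067, -0.9835405 ,  0.00527942, -0.07881705],
       [ 0.96180512,  0.17773682,  0.20818387, -0.50841294],
       [-0.20569562, -0.03252245,  0.97807546, -0.88672605],
       [ 0.        ,  0.        ,  0.        ,  1.        ]])}
wrist {'K': array([[297.03754114,   0.        , 283.08343098],
       [  0.        , 297.03754114, 214.63806102],
       [  0.        ,   0.        ,   1.        ]]), 'camera_from_world': array([[ 0.30585945,  0.95207344, -0.00248324, -0.57231774],
       [-0.90744529,  0.29073118, -0.30334539,  0.03842253],
       [-0.28808514,  0.09503446,  0.95287744, -0.38011597],
       [ 0.        ,  0.        ,  0.        ,  1.        ]])}
```

View pics/scene0.png

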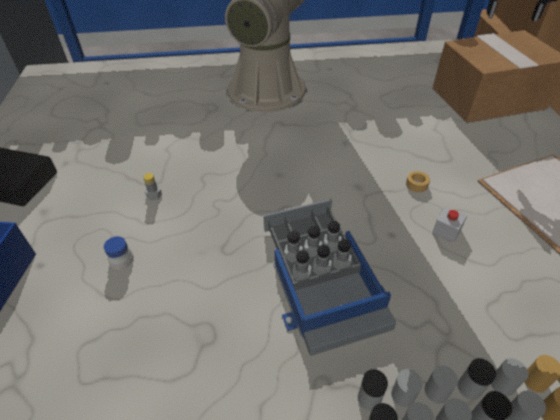

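View pics/top0.png

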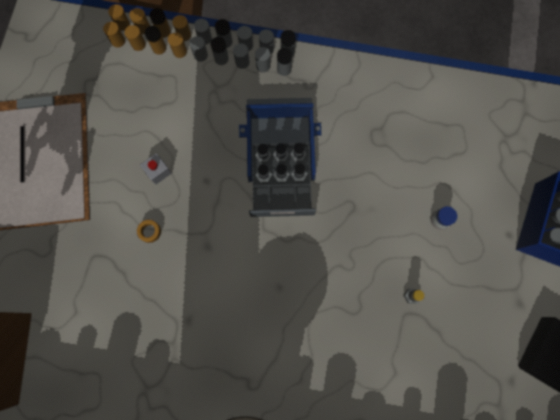

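View pics/wrist0.png

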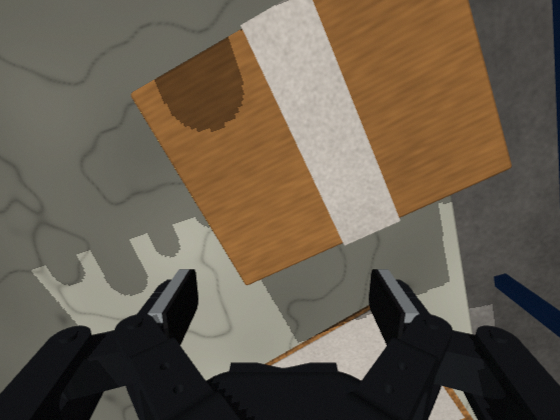

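The scene view shows the fitting at (151,185), the dock and tray near (325,270), the grease pot at (117,250), and the nut and block at right. In the top view the fitting is at (417,296) and the tray front at about (282,212).

```bash
cat > h.py <<'E'
import cv2,numpy as np
from workcell import get_state, eyes, env
def ray(c,u,v):
    K=c["K"];T=c["camera_from_world"];R=T[:3,:3];t=T[:3,3]
    d=np.array([(u-K[0,2])/K[0,0],-(v-K[1,2])/K[1,1],-1.]);d=R.T@d
    return -R.T@t,d/np.linalg.norm(d)
def plane(c,u,v,z):
    o,d=ray(c,u,v);return o+d*(z-o[2])/d[2]
def tri(c1,p1,c2,p2):
    o1,d1=ray(c1,*p1);o2,d2=ray(c2,*p2)
    s=np.linalg.lstsq(np.c_[d1,-d2],o2-o1,rcond=None)[0]
    a=o1+s[0]*d1;b=o2+s[1]*d2;return (a+b)/2,np.linalg.norm(a-b)
def proj(c,p):
    q=c["camera_from_world"]@np.r_[p,1];K=c["K"]
    return K[0,0]*q[0]/-q[2]+K[0,2],K[1,1]*-q[1]/-q[2]+K[1,2]
def blobs(im,lo,hi,mn=20):
    m=cv2.inRange(cv2.cvtColor(im,cv2.COLOR_BGR2HSV),lo,hi)
    n,l,s,c=cv2.connectedComponentsWithStats(m)
    return [(s[i].tolist(),c[i].round(1).tolist()) for i in range(1,n) if s[i,4]>=mn]
E
python3 - <<'E'
from h import *
S=cv2.imread("pics/scene0.png");T=cv2.imread("pics/top0.png")
print(blobs(S,(20,120,80),(35,255,255)));print(blobs(T,(20,120,80),(35,255,255)))
cv2.imwrite("pics/s0c.png",cv2.resize(S[190:360,250:410],None,fx=4.4,fy=3.5*1.0,interpolation=2)[:600])
cv2.imwrite("pics/t0c.png",cv2.resize(T[90:230,225:345],None,fx=4.2,fy=4.2,interpolation=2))
E
```

```text
[([144, 174, 9, 9, 67], [148.3, 177.7])]
[([413, 290, 11, 11, 92], [418.1, 295.0])]
```

View pics/t0c.png

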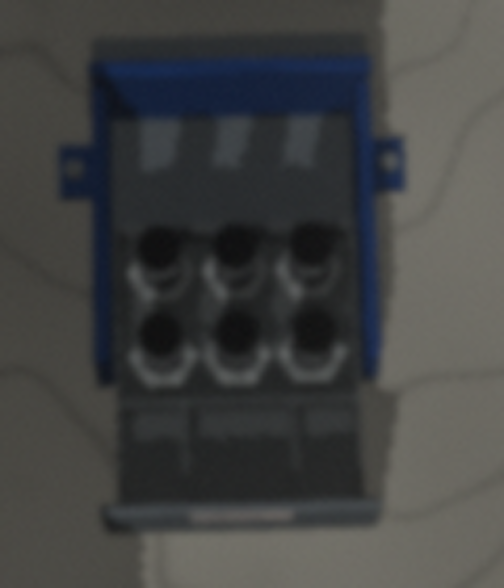

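View pics/s0c.png

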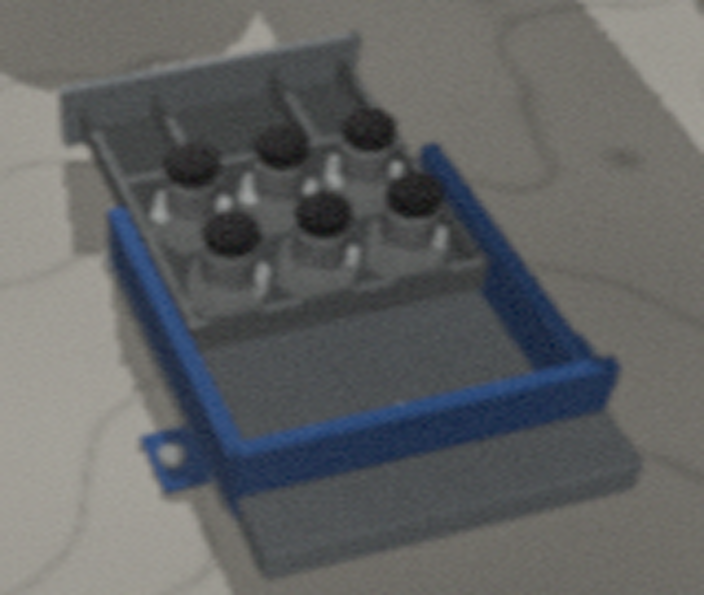

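```bash
python3 - <<'E'
from h import *
cs,ct=eyes.calibration("scene"),eyes.calibration("top")
np.set_printoptions(precision=4,suppress=True)
for n,c in(("s",cs),("t",ct)): print(n,ray(c,280,210)[0])
print("cap",tri(cs,(148.3,177.7),ct,(418.1,295.0)),plane(cs,148.3,177.7,.05),plane(ct,418.1,295,.053))
s=lambda u,v:(250+u/4.4-.4,190+v/3.5-.4); t=lambda u,v:(225+u/4.2-.4,90+v/4.2-.4)
# black caps, same order: scene right->top left ; scene upper = robot side = top lower
S=[(191,162),(281,145),(368,128),(231,232),(323,212),(415,193)]
Tt=[(317,328),(238,332),(161,333),(313,243),(235,246),(159,247)]
P=[]
for a,b in zip(S,Tt):
    p,e=tri(cs,s(*a),ct,t(*b)); print("cap",p,e); P.append(plane(ct,*t(*b),.076))
P=np.array(P);print(P)
print("panel top ct z.052", [plane(ct,*t(*q),.052) for q in((105,512),(378,503),(105,528),(378,518))])
print("panel top cs z.052", [plane(cs,*s(*q),.052) for q in((63,95),(357,42),(357,36))])
print("dividers top z.038",[plane(ct,*t(*q),.038) for q in((187,470),(298,470),(187,405),(295,402))])
print("card", plane(ct,*t(190,517),.052),plane(ct,*t(296,512),.052))
print("walls front z.044",[plane(ct,*t(*q),.044) for q in((104,382),(371,376))],[plane(cs,*s(*q),.044) for q in((119,212),(430,148))])
E
```

```text
s [ 1.0928 -0.065   0.6434]
t [ 0.3208 -0.016   0.9735]
cap (array([ 0.4034, -0.278 ,  0.05  ]), np.float64(0.00011120556197045498)) [ 0.4034 -0.278   0.05  ] [ 0.4031 -0.2772  0.053 ]
cap [ 0.6146 -0.      0.0745] 0.0001827681562290866
cap [0.606  0.0376 0.0728] 0.00039645834543732016
cap [0.5986 0.0744 0.0728] 0.0008923059414992972
cap [0.6583 0.0097 0.073 ] 0.0004504201047006955
cap [0.6498 0.0471 0.0725] 0.0006078791552552242
cap [0.6423 0.0842 0.0728] 0.0002587101543944737
[[ 0.6141 -0.0002  0.076 ]
 [ 0.605   0.0376  0.076 ]
 [ 0.5977  0.0746  0.076 ]
 [ 0.6571  0.0094  0.076 ]
 [ 0.6485  0.0471  0.076 ]
 [ 0.6411  0.084   0.076 ]]
panel top ct z.052 [array([0.5095, 0.0866, 0.052 ]), array([ 0.5385, -0.045 ,  0.052 ]), array([0.5016, 0.085 , 0.052 ]), array([ 0.531 , -0.0463,  0.052 ])]
panel top cs z.052 [array([ 0.5429, -0.0461,  0.052 ]), array([0.5172, 0.0862, 0.052 ]), array([0.5126, 0.0871, 0.052 ])]
dividers top z.038 [array([0.5411, 0.0518, 0.038 ]), array([ 0.5512, -0.003 ,  0.038 ]), array([0.5744, 0.0582, 0.038 ]), array([0.5859, 0.0047, 0.038 ])]
card [0.5147 0.0449 0.052 ] [ 0.5266 -0.006   0.052 ]
walls front z.044 [array([0.5769, 0.1011, 0.044 ]), array([ 0.6046, -0.0308,  0.044 ])] [array([ 0.6187, -0.0294,  0.044 ]), array([0.5904, 0.1041, 0.044 ])]
```

Emit:
carry_out:
  motion:
    - {"jaw":1,"tx":-2,"ty":-1.6,"tz":0.2}
    - {"jaw":1,"tx":-4,"ty":-3.2,"tz":0.4}
    - {"jaw":1,"tx":-4,"ty":-3.2,"tz":0.4}
    - {"jaw":1,"tx":-4,"ty":-3.2,"tz":0.4}
    - {"jaw":1,"tx":-4,"ty":-3.2,"tz":0.4}
    - {"jaw":1,"tx":-4,"ty":-3.2,"tz":0.4}
    - {"jaw":1,"tx":-4,"ty":-3.2,"tz":0.4}
    - {"jaw":1,"tx":-4,"ty":-3.2,"tz":0.4}
    - {"jaw":1,"tx":-4,"ty":-3.2,"tz":0.4}
    - {"jaw":1,"tx":-4,"ty":-3.2,"tz":0.4}
    - {"jaw":1,"tx":-4,"ty":-3.2,"tz":0.4}
    - {"jaw":1,"tx":-4,"ty":-3.2,"tz":0.4}
    - {"jaw":1,"tx":-3.8,"ty":-2.5,"tz":0}
    - {"jaw":1,"wz":-7.5}
    - {"jaw":1,"wz":-7.5}
    - {"jaw":1,"wz":-7.5}
    - {"jaw":1,"wz":-7.5}
    - {"jaw":1}
    - {"jaw":1}

```text
invalid input at $.motion[0]: expected keys jaw, tx, ty, tz, wx, wy, wz
```

```bash
python3 - <<'E'
from h import *
np.set_printoptions(precision=4,suppress=True)
s=get_state();print(s["clock"],s["tcp_pos"],s["orientation"],s["wrist_force"])
c=eyes.calibration("wrist");im=eyes.read_camera("wrist");cv2.imwrite("pics/w1.png",im)
np.save("w1K.npy",c["K"]);np.save("w1T.npy",c["camera_from_world"])
print(ray(c,280,210)[0])
E
```

```text
0.15 [0.1758 0.5473 0.404 ] [-0.0002  0.1548  0.988  -0.0007] [-1.5765  0.4387  0.1226]
[0.1004 0.5699 0.3726]
```

View pics/w1.png

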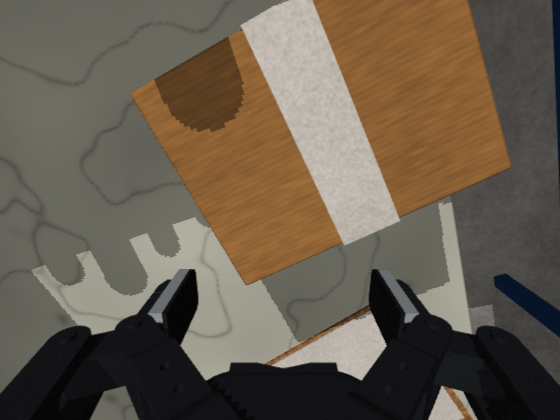

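The call was refused because each row needs all its keys. The picture is unchanged from the start pose.

Emit:
carry_out:
  motion:
    - {"jaw":1,"tx":-2,"ty":-1.6,"tz":0.2,"wx":0,"wy":0,"wz":0}
    - {"jaw":1,"tx":-4,"ty":-3.2,"tz":0.4,"wx":0,"wy":0,"wz":0}
    - {"jaw":1,"tx":-4,"ty":-3.2,"tz":0.4,"wx":0,"wy":0,"wz":0}
    - {"jaw":1,"tx":-4,"ty":-3.2,"tz":0.4,"wx":0,"wy":0,"wz":0}
    - {"jaw":1,"tx":-4,"ty":-3.2,"tz":0.4,"wx":0,"wy":0,"wz":0}
    - {"jaw":1,"tx":-4,"ty":-3.2,"tz":0.4,"wx":0,"wy":0,"wz":0}
    - {"jaw":1,"tx":-4,"ty":-3.2,"tz":0.4,"wx":0,"wy":0,"wz":0}
    - {"jaw":1,"tx":-4,"ty":-3.2,"tz":0.4,"wx":0,"wy":0,"wz":0}
    - {"jaw":1,"tx":-4,"ty":-3.2,"tz":0.4,"wx":0,"wy":0,"wz":0}
    - {"jaw":1,"tx":-4,"ty":-3.2,"tz":0.4,"wx":0,"wy":0,"wz":0}
    - {"jaw":1,"tx":-4,"ty":-3.2,"tz":0.4,"wx":0,"wy":0,"wz":0}
    - {"jaw":1,"tx":-4,"ty":-3.2,"tz":0.4,"wx":0,"wy":0,"wz":0}
    - {"jaw":1,"tx":-3.8,"ty":-2.5,"tz":0,"wx":0,"wy":0,"wz":0}
    - {"jaw":1,"tx":0,"ty":0,"tz":0,"wx":0,"wy":0,"wz":-7.5}
    - {"jaw":1,"tx":0,"ty":0,"tz":0,"wx":0,"wy":0,"wz":-7.5}
    - {"jaw":1,"tx":0,"ty":0,"tz":0,"wx":0,"wy":0,"wz":-7.5}
    - {"jaw":1,"tx":0,"ty":0,"tz":0,"wx":0,"wy":0,"wz":-7.5}
    - {"jaw":1,"tx":0,"ty":0,"tz":0,"wx":0,"wy":0,"wz":0}
    - {"jaw":1,"tx":0,"ty":0,"tz":0,"wx":0,"wy":0,"wz":0}

```text
clock: 2.58
tcp_pos: [0.5298, 0.021, 0.3586]
orientation: [-0.0, -0.105, 0.994, 0.0]
wrist_force: [-0.4, 0.7, 0.7]
finger_gap: 0.0851
```

```bash
python3 - <<'E'
from h import *
np.set_printoptions(precision=4,suppress=True)
s=get_state();print(s["clock"],s["tcp_pos"],s["orientation"],s["wrist_force"],s["joint_pos"])
c=eyes.calibration("wrist");im=eyes.read_camera("wrist");cv2.imwrite("pics/w2.png",im)
np.save("w2K.npy",c["K"]);np.save("w2T.npy",c["camera_from_world"])
print(ray(c,280,210)[0])
E
```

```text
2.575 [0.5298 0.021  0.3586] [-0.0001 -0.1051  0.9945  0.0001] [-0.426   0.6679  0.7105] [-0.1119  0.2453 -0.1598  1.1659  0.0001 -0.3225]
[0.4524 0.0035 0.3271]
```

View pics/w2.png

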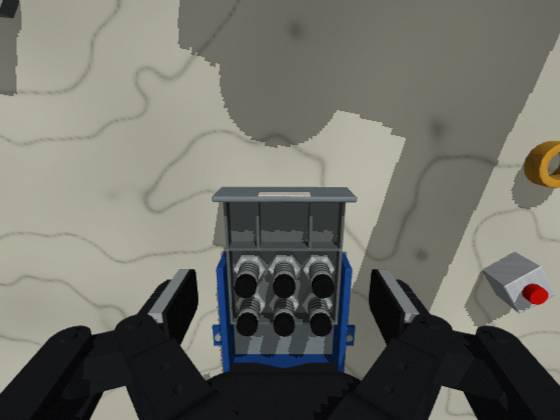

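The wrist view looks toward the robot. The panel top strip is at rows 187-201, columns 212-357, and the pocket dividers are at columns 258 and 311.

```bash
python3 - <<'E'
from h import *
im=cv2.imread("pics/w2.png");cv2.imwrite("pics/w2c.png",cv2.resize(im[180:260,205:365],None,fx=5,fy=5,interpolation=2))
E
```

```text
(no output)
```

View pics/w2c.png

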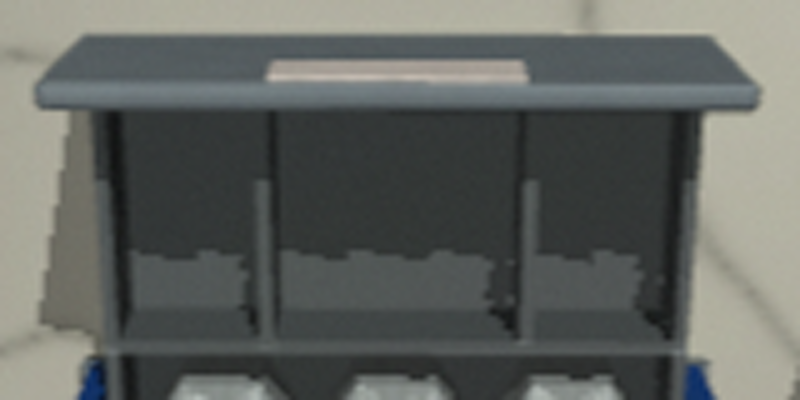

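```bash
python3 - <<'E'
from h import *
np.set_printoptions(precision=4,suppress=True)
c=dict(K=np.load("w2K.npy"),camera_from_world=np.load("w2T.npy"))
w=lambda u,v:(205+u/5-.4,180+v/5-.4)
q=lambda u,v,z:plane(c,*w(u,v),z)
a,b=q(38,83,.052),q(760,83,.052);print("outer top",a,b,np.linalg.norm(a-b),(a+b)/2)
yaw=np.degrees(np.arctan2(*(b-a)[:2][[0,1]]*np.array([-1,1])));print("yaw",yaw)
a2,b2=q(38,108,.052),q(760,108,.052);print("inner",(a2+b2)/2)
r=q(271,341,.038),q(524,341,.038);m=(r[0]+r[1])/2;print("rear wall front",m,np.linalg.norm(r[0]-r[1]))
y=np.radians(12.3);X=np.array([np.cos(y),np.sin(y)])
print("pocket from outer",((a+b)/2)[:2]+.033*X,"from rear",m[:2]-.026*X)
# fitting deltas
s=get_state();qq=s["orientation"]
from scipy.spatial.transform import Rotation as Rn
R=Rn.from_quat(qq,scalar_first=True).as_matrix();print(R)
ct=eyes.calibration("top");T=cv2.imread("pics/top0.png")
print("blue lid",blobs(T,(105,120,60),(130,255,255),60))
print(proj(ct,[.403,-.2775,.056]),proj(ct,[.403,-.2775,.044]))
print("delta tool cm",100*R.T@(np.array([.403,-.278,.3])-s["tcp_pos"]))
E
```

```text
outer top [ 0.5341 -0.0482  0.052 ] [0.5053 0.0864 0.052 ] 0.13763794722212006 [0.5197 0.0191 0.052 ]
yaw 12.074438510344578
inner [0.5245 0.0201 0.052 ]
rear wall front [0.5782 0.0314 0.038 ] 0.053588080686128324
pocket from outer [0.552  0.0261] from rear [0.5528 0.0259]
[[-0.9778 -0.2096 -0.    ]
 [-0.2096  0.9778  0.0001]
 [-0.      0.0001 -1.    ]]
blue lid [([298, 34, 262, 50, 1854], [431.0, 58.5]), ([250, 104, 65, 74, 488], [294.3, 119.5]), ([519, 172, 41, 93, 597], [545.2, 242.3]), ([438, 207, 18, 18, 252], [446.8, 215.6])]
(np.float64(418.6691418401945), np.float64(295.0403259059931)) (np.float64(416.91790856711845), np.float64(295.2613230467005))
delta tool cm [ 18.6649 -26.5833   5.8615]
```

Emit:
carry_out:
  motion:
    - {"jaw":1,"tx":1.9,"ty":-2.7,"tz":0.5,"wx":0,"wy":0,"wz":0}
    - {"jaw":1,"tx":2.8,"ty":-4,"tz":0.75,"wx":0,"wy":0,"wz":0}
    - {"jaw":1,"tx":2.8,"ty":-4,"tz":0.75,"wx":0,"wy":0,"wz":0}
    - {"jaw":1,"tx":2.8,"ty":-4,"tz":0.75,"wx":0,"wy":0,"wz":0}
    - {"jaw":1,"tx":2.8,"ty":-4,"tz":0.75,"wx":0,"wy":0,"wz":0}
    - {"jaw":1,"tx":2.8,"ty":-4,"tz":0.75,"wx":0,"wy":0,"wz":0}
    - {"jaw":1,"tx":2.8,"ty":-3.9,"tz":0.75,"wx":0,"wy":0,"wz":0}
    - {"jaw":1,"tx":0,"ty":0,"tz":0,"wx":0,"wy":0,"wz":0}
    - {"jaw":1,"tx":0,"ty":0,"tz":0,"wx":0,"wy":0,"wz":0}

```text
clock: 3.75
tcp_pos: [0.4031, -0.2783, 0.3086]
orientation: [0.0, -0.106, 0.994, 0.0]
wrist_force: [-0.4, -0.2, -0.4]
finger_gap: 0.0854
```

```bash
python3 - <<'E'
from h import *
from scipy.spatial.transform import Rotation as Rn
np.set_printoptions(precision=4,suppress=True)
s=get_state();print(s["clock"],s["tcp_pos"],s["joint_pos"])
c=eyes.calibration("wrist");im=eyes.read_camera("wrist");cv2.imwrite("pics/w3.png",im)
R=Rn.from_quat(s["orientation"],scalar_first=True).as_matrix();print(R)
b=blobs(im,(20,120,80),(35,255,255));print(b)
for st,ce in b: print(plane(c,*ce,.053))
print(proj(c,[.403,-.278,.056]),proj(c,[.403,-.278,0]))
E
```

```text
3.75 [ 0.4031 -0.2783  0.3086] [-0.7684  0.2031 -0.3428  1.0255  0.0005 -0.9799]
[[-0.9777 -0.21   -0.0001]
 [-0.21    0.9777  0.0008]
 [-0.0001  0.0008 -1.    ]]
[([270, 207, 28, 29, 619], [283.9, 220.9])]
[ 0.4005 -0.279   0.053 ]
(np.float64(284.546516794078), np.float64(225.29666173703754)) (np.float64(284.25906894733265), np.float64(205.8129740258144))
```

View pics/w3.png

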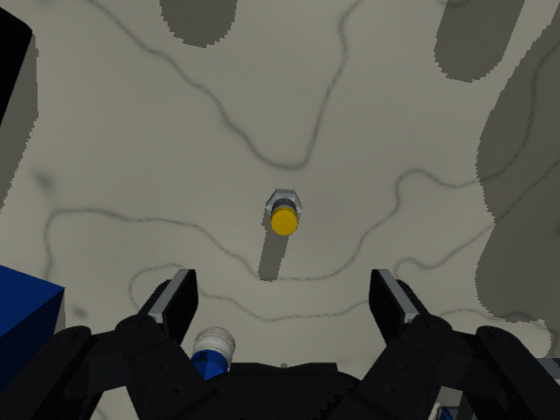

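Emit:
carry_out:
  motion:
    - {"jaw":1,"tx":0.1,"ty":0,"tz":1.2,"wx":0,"wy":0,"wz":0}
    - {"jaw":1,"tx":0,"ty":0,"tz":2,"wx":0,"wy":0,"wz":0}
    - {"jaw":1,"tx":0,"ty":0,"tz":2,"wx":0,"wy":0,"wz":0}
    - {"jaw":1,"tx":0,"ty":0,"tz":2,"wx":0,"wy":0,"wz":0}
    - {"jaw":1,"tx":0,"ty":0,"tz":2,"wx":0,"wy":0,"wz":0}
    - {"jaw":1,"tx":0,"ty":0,"tz":1.3,"wx":0,"wy":0,"wz":0}
    - {"jaw":1,"tx":0,"ty":0,"tz":0.6,"wx":0,"wy":0,"wz":0}
    - {"jaw":1,"tx":0,"ty":0,"tz":0,"wx":0,"wy":0,"wz":0}
    - {"jaw":1,"tx":0,"ty":0,"tz":0,"wx":0,"wy":0,"wz":0}

```text
clock: 4.92
tcp_pos: [0.4026, -0.2789, 0.1982]
orientation: [0.0, -0.106, 0.994, -0.0]
wrist_force: [0.6, 0.3, 0.4]
finger_gap: 0.0854
```

```bash
python3 - <<'E'
from h import *
im=eyes.read_camera("wrist");cv2.imwrite("pics/w4.png",im)
print(get_state()["tcp_pos"])
E
```

```text
[ 0.4025562  -0.27896406  0.19830706]
```

View pics/w4.png

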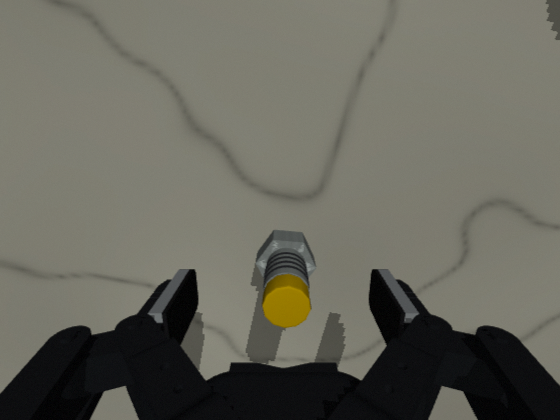

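The cap is centred between the pads at (287,302), so I'm closing.

Emit:
carry_out:
  motion:
    - {"jaw":0,"tx":0,"ty":0,"tz":0,"wx":0,"wy":0,"wz":0}
    - {"jaw":-0.3,"tx":0,"ty":0,"tz":0,"wx":0,"wy":0,"wz":0}
    - {"jaw":-1,"tx":0,"ty":0,"tz":0,"wx":0,"wy":0,"wz":0}
    - {"jaw":-1,"tx":0,"ty":0,"tz":0,"wx":0,"wy":0,"wz":0}
    - {"jaw":-1,"tx":0,"ty":0,"tz":0,"wx":0,"wy":0,"wz":0}
    - {"jaw":-1,"tx":0,"ty":0,"tz":0,"wx":0,"wy":0,"wz":0}
    - {"jaw":-1,"tx":0,"ty":0,"tz":0,"wx":0,"wy":0,"wz":0}
    - {"jaw":-1,"tx":0,"ty":0,"tz":0,"wx":0,"wy":0,"wz":0}
  force: 40

```text
clock: 5.98
tcp_pos: [0.4023, -0.2787, 0.1978]
orientation: [0.0, -0.106, 0.994, -0.0]
wrist_force: [-0.3, 0.6, 2.1]
finger_gap: 0.0206
```

```bash
python3 - <<'E'
from h import *
im=eyes.read_camera("wrist");cv2.imwrite("pics/w5.png",im)
s=get_state();print(s["tcp_pos"],s["finger_gap"],blobs(im,(20,120,80),(35,255,255)))
E
```

```text
[ 0.40226243 -0.27870399  0.1977469 ] 0.020703247541730762 [([259, 275, 48, 55, 2052], [282.9, 302.3])]
```

View pics/w5.png

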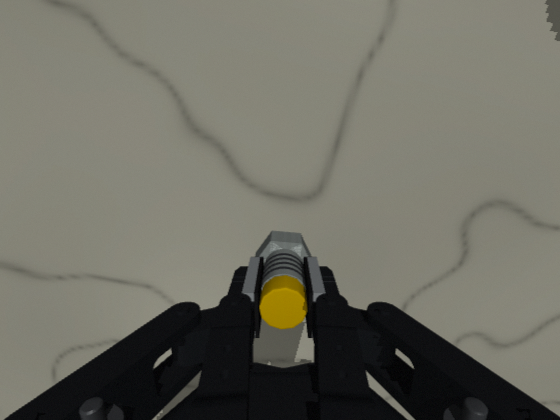

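```bash
python3 - <<'E'
from h import *
from scipy.spatial.transform import Rotation as Rn
c=eyes.calibration("wrist");s=get_state();R=Rn.from_quat(s["orientation"],scalar_first=True).as_matrix()
p=s["tcp_pos"]
print(proj(c,[p[0],p[1],.056]),plane(c,283,304.5,.056)) 
print(100*R.T@(np.array([.5525,.026,.32])-p))
E
```

```text
(np.float64(285.34604789634017), np.float64(311.5530143216954)) [ 0.39899803 -0.2804522   0.056     ]
[-21.1211685   26.60965677 -12.22452924]
```

Emit:
carry_out:
  motion:
    - {"jaw":-1,"tx":0,"ty":0,"tz":-1,"wx":0,"wy":0,"wz":0}
    - {"jaw":-1,"tx":0,"ty":0,"tz":-2.2,"wx":0,"wy":0,"wz":0}
    - {"jaw":-1,"tx":0,"ty":0,"tz":-3,"wx":0,"wy":0,"wz":0}
    - {"jaw":-1,"tx":0,"ty":0,"tz":-3,"wx":0,"wy":0,"wz":0}
    - {"jaw":-1,"tx":-1,"ty":1.4,"tz":-2,"wx":0,"wy":0,"wz":0}
    - {"jaw":-1,"tx":-2,"ty":2.4,"tz":-1,"wx":0,"wy":0,"wz":0}
    - {"jaw":-1,"tx":-2.8,"ty":3.4,"tz":0,"wx":0,"wy":0,"wz":0}
    - {"jaw":-1,"tx":-2.8,"ty":3.4,"tz":0,"wx":0,"wy":0,"wz":0}
    - {"jaw":-1,"tx":-2.8,"ty":3.4,"tz":0,"wx":0,"wy":0,"wz":0}
    - {"jaw":-1,"tx":-2.8,"ty":3.4,"tz":0,"wx":0,"wy":0,"wz":0}
    - {"jaw":-1,"tx":-2.8,"ty":3.4,"tz":0,"wx":0,"wy":0,"wz":0}
    - {"jaw":-1,"tx":-2.4,"ty":3.2,"tz":0,"wx":0,"wy":0,"wz":0}
    - {"jaw":-1,"tx":-1.4,"ty":1.8,"tz":0,"wx":0,"wy":0,"wz":0}
    - {"jaw":-1,"tx":-0.6,"ty":0.8,"tz":0,"wx":0,"wy":0,"wz":0}
    - {"jaw":-1,"tx":0,"ty":0,"tz":0,"wx":0,"wy":0,"wz":0}
    - {"jaw":-1,"tx":0,"ty":0,"tz":0,"wx":0,"wy":0,"wz":0}
    - {"jaw":-1,"tx":0,"ty":0,"tz":0,"wx":0,"wy":0,"wz":0}

```text
clock: 8.15
tcp_pos: [0.5549, 0.0256, 0.3198]
orientation: [-0.0, -0.106, 0.994, -0.0]
wrist_force: [-0.5, -0.3, -1.8]
finger_gap: 0.0209
```

```bash
python3 - <<'E'
from h import *
from scipy.spatial.transform import Rotation as Rn
s=get_state();c=eyes.calibration("wrist")
im=eyes.read_camera("wrist");cv2.imwrite("pics/w6.png",im)
R=Rn.from_quat(s["orientation"],scalar_first=True).as_matrix();print(R,s["tcp_pos"],s["finger_gap"])
print(blobs(im,(20,120,80),(35,255,255)))
print(100*R.T@(np.array([.5525,.026,.22])-s["tcp_pos"]))
print(proj(c,[.5525,.026,.02]))
E
```

```text
[[-9.77734673e-01 -2.09844917e-01 -1.44137817e-04]
 [-2.09844911e-01  9.77734683e-01 -5.80608989e-05]
 [ 1.53112327e-04 -2.65215666e-05 -9.99999988e-01]] [0.55494957 0.0256308  0.31976484] 0.020869727899057954
[([259, 275, 48, 54, 2073], [282.8, 302.2])]
[0.23022776 0.08776564 9.97651746]
(np.float64(285.1522324785825), np.float64(206.15949575443094))
```

View pics/w6.png

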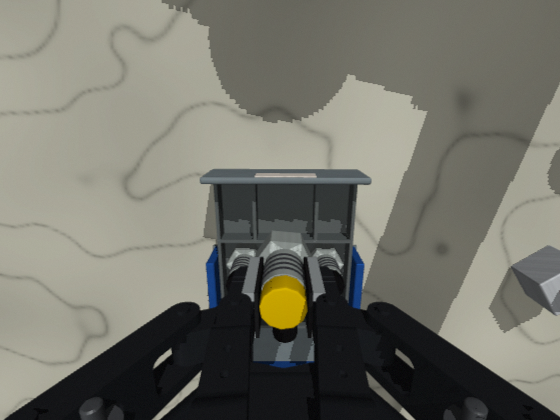

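The fitting is held upright over the pocket, with the cap at (283,302) and the pocket centre predicted at (285,206). I'm descending to about 4 mm above the floor.

Emit:
carry_out:
  motion:
    - {"jaw":-1,"tx":-0.1,"ty":0.1,"tz":1,"wx":0,"wy":0,"wz":0}
    - {"jaw":-1,"tx":0,"ty":0,"tz":1.6,"wx":0,"wy":0,"wz":0}
    - {"jaw":-1,"tx":0,"ty":0,"tz":1.6,"wx":0,"wy":0,"wz":0}
    - {"jaw":-1,"tx":0,"ty":0,"tz":1.3,"wx":0,"wy":0,"wz":0}
    - {"jaw":-1,"tx":0,"ty":0,"tz":1.3,"wx":0,"wy":0,"wz":0}
    - {"jaw":-1,"tx":0,"ty":0,"tz":1,"wx":0,"wy":0,"wz":0}
    - {"jaw":-1,"tx":0,"ty":0,"tz":1,"wx":0,"wy":0,"wz":0}
    - {"jaw":-1,"tx":0,"ty":0,"tz":0.6,"wx":0,"wy":0,"wz":0}
    - {"jaw":-1,"tx":0,"ty":0,"tz":0.4,"wx":0,"wy":0,"wz":0}
    - {"jaw":-1,"tx":0,"ty":0,"tz":0,"wx":0,"wy":0,"wz":0}
    - {"jaw":-1,"tx":0,"ty":0,"tz":0,"wx":0,"wy":0,"wz":0}

```text
clock: 9.57
tcp_pos: [0.5562, 0.0277, 0.2221]
orientation: [0.0, -0.106, 0.994, -0.0]
wrist_force: [-0.2, -0.4, -1.2]
finger_gap: 0.0209
```

```bash
python3 - <<'E'
from h import *
im=eyes.read_camera("wrist");cv2.imwrite("pics/w7.png",im)
print(get_state()["tcp_pos"],get_state()["wrist_force"])
E
```

```text
[0.55621718 0.02768198 0.22208592] [ 0.81902745  0.03331435 -1.55103087]
```

View pics/w7.png

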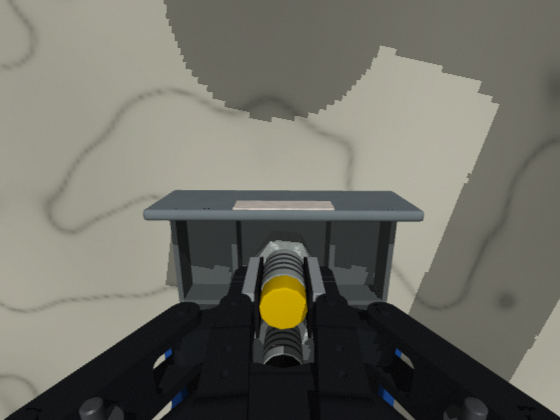

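The foot is in the pocket, centred between the dividers (columns 238 and 329). I'm lowering it the last few mm.

Emit:
carry_out:
  motion:
    - {"jaw":-1,"tx":0,"ty":0,"tz":0.1,"wx":0,"wy":0,"wz":0}
    - {"jaw":-1,"tx":0,"ty":0,"tz":0.1,"wx":0,"wy":0,"wz":0}
    - {"jaw":-1,"tx":0,"ty":0,"tz":0.1,"wx":0,"wy":0,"wz":0}
    - {"jaw":-1,"tx":0,"ty":0,"tz":0.1,"wx":0,"wy":0,"wz":0}
    - {"jaw":-1,"tx":0,"ty":0,"tz":0,"wx":0,"wy":0,"wz":0}
    - {"jaw":-1,"tx":0,"ty":0,"tz":0,"wx":0,"wy":0,"wz":0}

```text
clock: 10.38
tcp_pos: [0.556, 0.0277, 0.2178]
orientation: [0.0, -0.106, 0.994, 0.0]
wrist_force: [-0.1, -0.4, 0.3]
finger_gap: 0.0207
```

Emit:
carry_out:
  motion:
    - {"jaw":-0.45,"tx":0,"ty":0,"tz":0.03,"wx":0,"wy":0,"wz":0}
    - {"jaw":-0.35,"tx":0,"ty":0,"tz":0,"wx":0,"wy":0,"wz":0}
    - {"jaw":-0.2,"tx":0,"ty":0,"tz":0,"wx":0,"wy":0,"wz":0}
    - {"jaw":0,"tx":0,"ty":0,"tz":0,"wx":0,"wy":0,"wz":0}
    - {"jaw":0,"tx":0,"ty":0,"tz":0,"wx":0,"wy":0,"wz":0}
    - {"jaw":0,"tx":0,"ty":0,"tz":0,"wx":0,"wy":0,"wz":0}
    - {"jaw":0,"tx":0,"ty":0,"tz":0,"wx":0,"wy":0,"wz":0}

```text
clock: 11.25
tcp_pos: [0.556, 0.0277, 0.2174]
orientation: [0.0, -0.106, 0.994, 0.0]
wrist_force: [0.3, -0.1, 0.6]
finger_gap: 0.0431
```

```bash
python3 - <<'E'
from h import *
c=eyes.calibration("wrist")
im=eyes.read_camera("wrist");cv2.imwrite("pics/w8.png",im)
s=get_state();print(s["tcp_pos"],s["wrist_force"],s["finger_gap"]);b=blobs(im,(20,120,80),(35,255,255));print(b)
E
```

```text
[0.55598011 0.02771676 0.21737436] [ 0.78325839 -0.3998869   0.13113986] 0.04244320190283258
[([259, 275, 50, 55, 2126], [283.8, 302.6])]
```

View pics/w8.png

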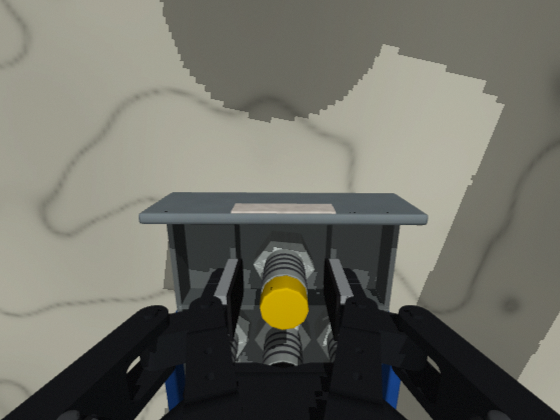

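Emit:
carry_out:
  motion:
    - {"jaw":0.05,"tx":0,"ty":0,"tz":-0.6,"wx":0,"wy":0,"wz":0}
    - {"jaw":0.05,"tx":0,"ty":0,"tz":-1.2,"wx":0,"wy":0,"wz":0}
    - {"jaw":0.05,"tx":0,"ty":0,"tz":-1.6,"wx":0,"wy":0,"wz":0}
    - {"jaw":0.05,"tx":0,"ty":0,"tz":-2.2,"wx":0,"wy":0,"wz":0}
    - {"jaw":0.05,"tx":0,"ty":0,"tz":-2.2,"wx":0,"wy":0,"wz":0}
    - {"jaw":0.05,"tx":0,"ty":0,"tz":-1.6,"wx":0,"wy":0,"wz":0}
    - {"jaw":0.05,"tx":0,"ty":0,"tz":-0.6,"wx":0,"wy":0,"wz":0}
    - {"jaw":0,"tx":1,"ty":0,"tz":0,"wx":0,"wy":0,"wz":0}
    - {"jaw":-1,"tx":2,"ty":0,"tz":0,"wx":0,"wy":0,"wz":0}
    - {"jaw":-1,"tx":2,"ty":0,"tz":0,"wx":0,"wy":0,"wz":0}
    - {"jaw":-1,"tx":2,"ty":0,"tz":0,"wx":0,"wy":0,"wz":0}
    - {"jaw":-1,"tx":1.2,"ty":0,"tz":0,"wx":0,"wy":0,"wz":0}
    - {"jaw":-1,"tx":0,"ty":0,"tz":0,"wx":0,"wy":0,"wz":0}
    - {"jaw":-1,"tx":0,"ty":0,"tz":0,"wx":0,"wy":0,"wz":0}
    - {"jaw":-1,"tx":0,"ty":0,"tz":0,"wx":0,"wy":0,"wz":0}

```text
clock: 13.18
tcp_pos: [0.4764, 0.0104, 0.3174]
orientation: [0.0, -0.106, 0.994, 0.0]
wrist_force: [-0.0, 0.2, 1.1]
finger_gap: 0.0
```

```bash
python3 - <<'E'
from h import *
np.set_printoptions(precision=4,suppress=True)
cs=eyes.calibration("scene")
im=eyes.read_camera("wrist");cv2.imwrite("pics/w9.png",im)
S=eyes.read_camera("scene");cv2.imwrite("pics/s9.png",S)
cv2.imwrite("pics/s9c.png",cv2.resize(S[150:340,230:420],None,fx=3,fy=3,interpolation=2))
s=get_state();print(s["clock"],s["tcp_pos"],s["wrist_force"],s["finger_gap"]);b=blobs(S,(20,120,80),(35,255,255));print(b)
for st,ce in b: print(plane(cs,*ce,.07))
E
```

```text
13.275 [0.4763 0.0104 0.3173] [-0.0574 -0.6134 -0.1011] 1.631976296095034e-05
[([299, 207, 12, 11, 107], [304.3, 212.1])]
[0.5562 0.0283 0.07  ]
```

View pics/w9.png

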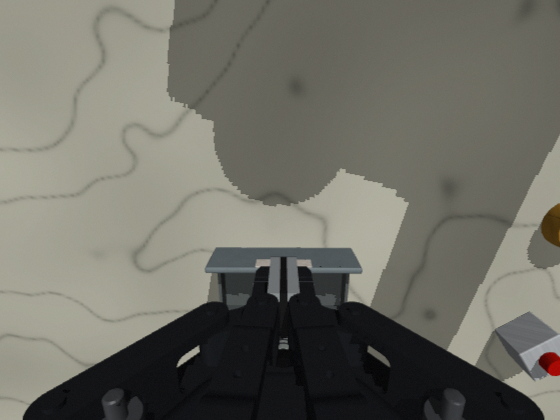

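View pics/s9c.png

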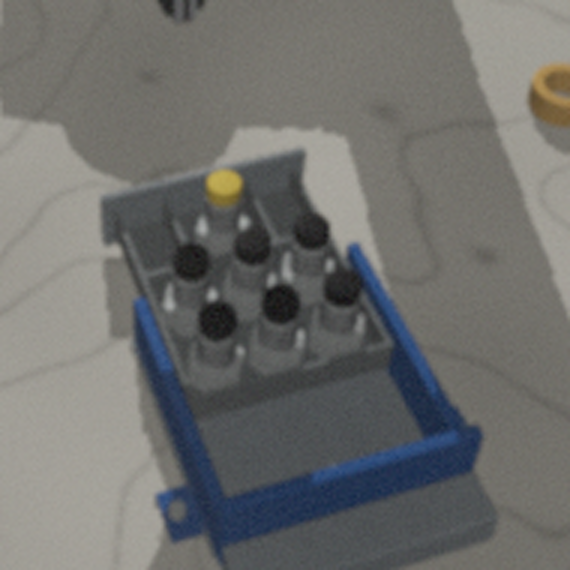

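The fitting stands upright in the middle pocket, with its cap at (224,188) in the crop and at (0.556, 0.028) in the world. The fingers are shut, and I'm descending in front of the panel.

Emit:
carry_out:
  motion:
    - {"jaw":-1,"tx":0,"ty":0,"tz":1.2,"wx":0,"wy":0,"wz":0}
    - {"jaw":-1,"tx":0,"ty":0,"tz":2,"wx":0,"wy":0,"wz":0}
    - {"jaw":-1,"tx":0,"ty":0,"tz":2.2,"wx":0,"wy":0,"wz":0}
    - {"jaw":-1,"tx":0,"ty":0,"tz":2.2,"wx":0,"wy":0,"wz":0}
    - {"jaw":-1,"tx":0,"ty":0,"tz":2,"wx":0,"wy":0,"wz":0}
    - {"jaw":-1,"tx":0,"ty":0,"tz":1.5,"wx":0,"wy":0,"wz":0}
    - {"jaw":-1,"tx":0,"ty":0,"tz":0.9,"wx":0,"wy":0,"wz":0}
    - {"jaw":-1,"tx":-0.5,"ty":0,"tz":0,"wx":0,"wy":0,"wz":0}
    - {"jaw":-1,"tx":-0.5,"ty":0,"tz":0,"wx":0,"wy":0,"wz":0}
    - {"jaw":-1,"tx":-0.5,"ty":0,"tz":0,"wx":0,"wy":0,"wz":0}
    - {"jaw":-1,"tx":-0.3,"ty":0,"tz":0,"wx":0,"wy":0,"wz":0}
    - {"jaw":-1,"tx":0,"ty":0,"tz":0,"wx":0,"wy":0,"wz":0}
    - {"jaw":-1,"tx":0,"ty":0,"tz":0,"wx":0,"wy":0,"wz":0}

```text
clock: 14.9
tcp_pos: [0.4933, 0.0142, 0.1974]
orientation: [-0.0, -0.106, 0.994, 0.0]
wrist_force: [-0.3, -0.7, 1.0]
finger_gap: 0.0002
```

```bash
python3 - <<'E'
from h import *
im=eyes.read_camera("wrist");cv2.imwrite("pics/w10.png",im)
S=eyes.read_camera("scene")
cv2.imwrite("pics/s10c.png",cv2.resize(S[150:340,230:420],None,fx=3,fy=3,interpolation=2))
E
```

```text
(no output)
```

View pics/w10.png

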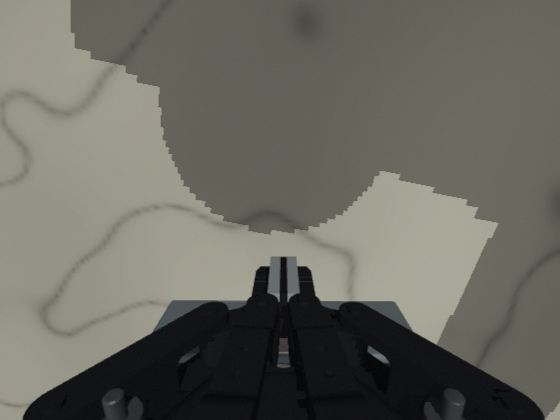

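View pics/s10c.png

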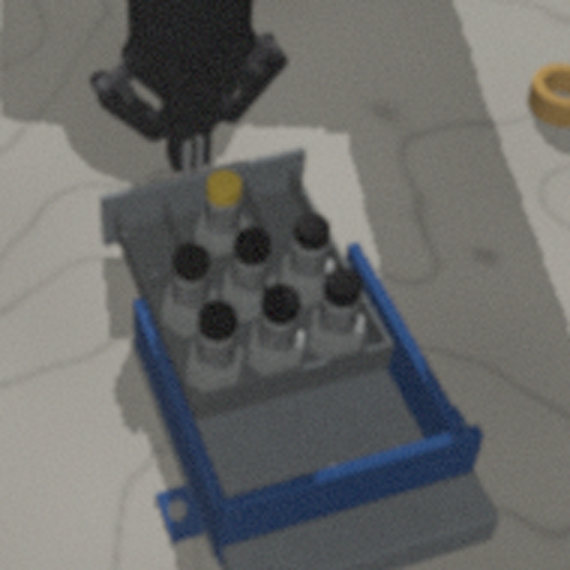

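The shut fingers are in front of the panel centre and not yet touching. I'm approaching, then going slowly to contact.

Emit:
carry_out:
  motion:
    - {"jaw":-1,"tx":-0.3,"ty":0,"tz":0,"wx":0,"wy":0,"wz":0}
    - {"jaw":-1,"tx":-0.3,"ty":0,"tz":0,"wx":0,"wy":0,"wz":0}
    - {"jaw":-1,"tx":-0.2,"ty":0,"tz":0,"wx":0,"wy":0,"wz":0}
    - {"jaw":-1,"tx":-0.12,"ty":0,"tz":0,"wx":0,"wy":0,"wz":0}
    - {"jaw":-1,"tx":-0.12,"ty":0,"tz":0,"wx":0,"wy":0,"wz":0}
    - {"jaw":-1,"tx":-0.12,"ty":0,"tz":0,"wx":0,"wy":0,"wz":0}
    - {"jaw":-1,"tx":-0.12,"ty":0,"tz":0,"wx":0,"wy":0,"wz":0}
    - {"jaw":-1,"tx":-0.12,"ty":0,"tz":0,"wx":0,"wy":0,"wz":0}
    - {"jaw":-1,"tx":-0.12,"ty":0,"tz":0,"wx":0,"wy":0,"wz":0}

```text
clock: 16.12
tcp_pos: [0.5084, 0.0174, 0.1974]
orientation: [0.0, -0.106, 0.994, 0.0]
wrist_force: [-0.6, -0.1, -0.0]
finger_gap: -0.0
```

Emit:
carry_out:
  motion:
    - {"jaw":-1,"tx":-0.12,"ty":0,"tz":0,"wx":0,"wy":0,"wz":0}
    - {"jaw":-1,"tx":-0.12,"ty":0,"tz":0,"wx":0,"wy":0,"wz":0}
    - {"jaw":-1,"tx":-0.12,"ty":0,"tz":0,"wx":0,"wy":0,"wz":0}
    - {"jaw":-1,"tx":-0.12,"ty":0,"tz":0,"wx":0,"wy":0,"wz":0}

```text
clock: 16.62
tcp_pos: [0.5121, 0.0183, 0.1972]
orientation: [-0.001, -0.106, 0.994, -0.0]
wrist_force: [-4.6, -2.4, 3.9]
finger_gap: 0.0005
```

Emit:
carry_out:
  motion:
    - {"jaw":-1,"tx":-0.12,"ty":0,"tz":0,"wx":0,"wy":0,"wz":0}
    - {"jaw":-1,"tx":-0.12,"ty":0,"tz":0,"wx":0,"wy":0,"wz":0}
    - {"jaw":-1,"tx":-0.12,"ty":0,"tz":0,"wx":0,"wy":0,"wz":0}
    - {"jaw":-1,"tx":-0.12,"ty":0,"tz":0,"wx":0,"wy":0,"wz":0}
    - {"jaw":-1,"tx":-0.12,"ty":0,"tz":0,"wx":0,"wy":0,"wz":0}
    - {"jaw":-1,"tx":-0.12,"ty":0,"tz":0,"wx":0,"wy":0,"wz":0}
    - {"jaw":-1,"tx":-0.12,"ty":0,"tz":0,"wx":0,"wy":0,"wz":0}
    - {"jaw":-1,"tx":-0.12,"ty":0,"tz":0,"wx":0,"wy":0,"wz":0}

```text
clock: 17.62
tcp_pos: [0.5215, 0.0203, 0.1972]
orientation: [-0.001, -0.106, 0.994, -0.0]
wrist_force: [-4.6, -1.8, 4.7]
finger_gap: -0.0
```

```bash
python3 - <<'E'
from h import *
S=eyes.read_camera("scene")
cv2.imwrite("pics/s11c.png",cv2.resize(S[150:340,230:420],None,fx=3,fy=3,interpolation=2))
print(get_state()["tcp_pos"],get_state()["wrist_force"])
E
```

```text
[0.52167233 0.02029684 0.19721981] [-3.98177127 -2.42495489  3.07695038]
```

View pics/s11c.png

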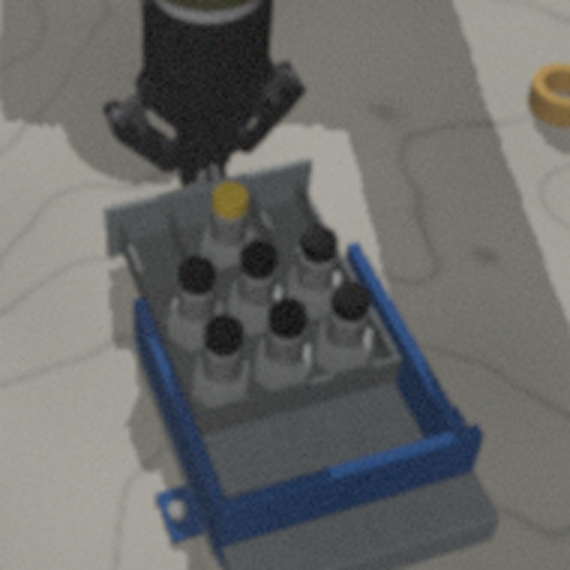

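The tray slides in with the fitting upright. It is about 11 mm in, with a horizontal force of about 4.8 N.

Emit:
carry_out:
  motion:
    - {"jaw":-1,"tx":-0.12,"ty":0,"tz":0,"wx":0,"wy":0,"wz":0}
    - {"jaw":-1,"tx":-0.12,"ty":0,"tz":0,"wx":0,"wy":0,"wz":0}
    - {"jaw":-1,"tx":-0.12,"ty":0,"tz":0,"wx":0,"wy":0,"wz":0}
    - {"jaw":-1,"tx":-0.12,"ty":0,"tz":0,"wx":0,"wy":0,"wz":0}
    - {"jaw":-1,"tx":-0.12,"ty":0,"tz":0,"wx":0,"wy":0,"wz":0}
    - {"jaw":-1,"tx":-0.12,"ty":0,"tz":0,"wx":0,"wy":0,"wz":0}
    - {"jaw":-1,"tx":-0.12,"ty":0,"tz":0,"wx":0,"wy":0,"wz":0}
    - {"jaw":-1,"tx":-0.12,"ty":0,"tz":0,"wx":0,"wy":0,"wz":0}
    - {"jaw":-1,"tx":-0.12,"ty":0,"tz":0,"wx":0,"wy":0,"wz":0}
    - {"jaw":-1,"tx":-0.12,"ty":0,"tz":0,"wx":0,"wy":0,"wz":0}
    - {"jaw":-1,"tx":-0.12,"ty":0,"tz":0,"wx":0,"wy":0,"wz":0}
    - {"jaw":-1,"tx":-0.12,"ty":0,"tz":0,"wx":0,"wy":0,"wz":0}
    - {"jaw":-1,"tx":-0.12,"ty":0,"tz":0,"wx":0,"wy":0,"wz":0}
    - {"jaw":-1,"tx":-0.12,"ty":0,"tz":0,"wx":0,"wy":0,"wz":0}
    - {"jaw":-1,"tx":-0.12,"ty":0,"tz":0,"wx":0,"wy":0,"wz":0}
    - {"jaw":-1,"tx":-0.12,"ty":0,"tz":0,"wx":0,"wy":0,"wz":0}
    - {"jaw":-1,"tx":-0.12,"ty":0,"tz":0,"wx":0,"wy":0,"wz":0}
    - {"jaw":-1,"tx":-0.12,"ty":0,"tz":0,"wx":0,"wy":0,"wz":0}
    - {"jaw":-1,"tx":-0.12,"ty":0,"tz":0,"wx":0,"wy":0,"wz":0}
    - {"jaw":-1,"tx":-0.12,"ty":0,"tz":0,"wx":0,"wy":0,"wz":0}

```text
clock: 20.18
tcp_pos: [0.5439, 0.0251, 0.1972]
orientation: [-0.003, -0.106, 0.994, -0.001]
wrist_force: [-10.0, -3.3, 8.2]
finger_gap: -0.0002
```

```bash
python3 - <<'E'
from h import *
S=eyes.read_camera("scene")
cv2.imwrite("pics/s12c.png",cv2.resize(S[150:340,230:420],None,fx=3,fy=3,interpolation=2))
print(get_state()["tcp_pos"],get_state()["wrist_force"])
E
```

```text
[0.54411527 0.02511373 0.19718794] [-7.60699971 -3.52711135  6.05718687]
```

View pics/s12c.png

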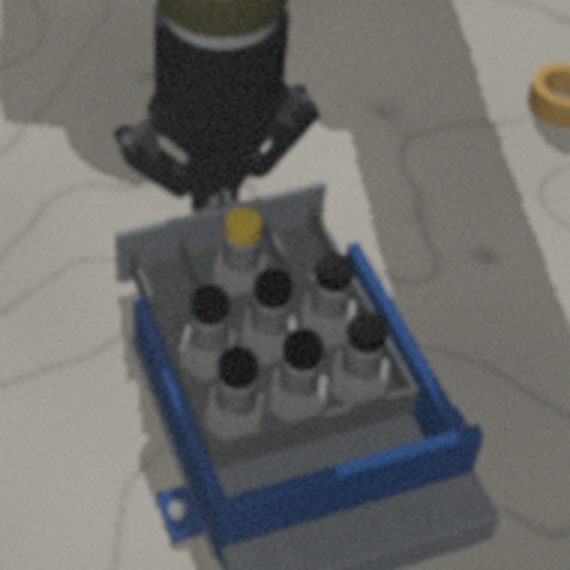

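Emit:
carry_out:
  motion:
    - {"jaw":-1,"tx":-0.1,"ty":0,"tz":-0.02,"wx":0,"wy":0,"wz":0}
    - {"jaw":-1,"tx":-0.1,"ty":0,"tz":-0.02,"wx":0,"wy":0,"wz":0}
    - {"jaw":-1,"tx":-0.1,"ty":0,"tz":-0.01,"wx":0,"wy":0,"wz":0}
    - {"jaw":-1,"tx":-0.1,"ty":0,"tz":0,"wx":0,"wy":0,"wz":0}

```text
clock: 20.72
tcp_pos: [0.5473, 0.0258, 0.1972]
orientation: [-0.003, -0.106, 0.994, -0.001]
wrist_force: [-10.4, -5.0, 5.8]
finger_gap: 0.0002
```

Emit:
carry_out:
  motion:
    - {"jaw":-1,"tx":-0.1,"ty":0,"tz":0,"wx":0,"wy":0,"wz":0}
    - {"jaw":-1,"tx":-0.1,"ty":0,"tz":0,"wx":0,"wy":0,"wz":0}
    - {"jaw":-1,"tx":-0.1,"ty":0,"tz":0,"wx":0,"wy":0,"wz":0}
    - {"jaw":-1,"tx":-0.1,"ty":0,"tz":0,"wx":0,"wy":0,"wz":0}

```text
clock: 21.22
tcp_pos: [0.5511, 0.0266, 0.1972]
orientation: [-0.003, -0.106, 0.994, -0.001]
wrist_force: [-9.1, -3.7, 5.9]
finger_gap: 0.0
```

Emit:
carry_out:
  motion:
    - {"jaw":-1,"tx":-0.1,"ty":0,"tz":0,"wx":0,"wy":0,"wz":0}
    - {"jaw":-1,"tx":-0.1,"ty":0,"tz":0,"wx":0,"wy":0,"wz":0}
    - {"jaw":-1,"tx":-0.1,"ty":0,"tz":0,"wx":0,"wy":0,"wz":0}

```text
clock: 21.6
tcp_pos: [0.5549, 0.0274, 0.1972]
orientation: [-0.002, -0.106, 0.994, -0.0]
wrist_force: [-8.0, -4.0, 3.3]
finger_gap: 0.0
```

Emit:
carry_out:
  motion:
    - {"jaw":-1,"tx":-0.1,"ty":0,"tz":0,"wx":0,"wy":0,"wz":0}
    - {"jaw":-1,"tx":-0.1,"ty":0,"tz":0,"wx":0,"wy":0,"wz":0}
    - {"jaw":-1,"tx":-0.1,"ty":0,"tz":0,"wx":0,"wy":0,"wz":0}

```text
clock: 21.98
tcp_pos: [0.5572, 0.0279, 0.1972]
orientation: [-0.003, -0.106, 0.994, -0.001]
wrist_force: [-8.6, -4.7, 5.8]
finger_gap: -0.0001
```

Emit:
carry_out:
  motion:
    - {"jaw":-1,"tx":-0.1,"ty":0,"tz":0,"wx":0,"wy":0,"wz":0}
    - {"jaw":-1,"tx":-0.1,"ty":0,"tz":0,"wx":0,"wy":0,"wz":0}

```text
clock: 22.22
tcp_pos: [0.5595, 0.0284, 0.1972]
orientation: [-0.003, -0.106, 0.994, -0.0]
wrist_force: [-8.3, -4.3, 4.6]
finger_gap: 0.0001
```

Emit:
carry_out:
  motion:
    - {"jaw":-1,"tx":-0.1,"ty":0,"tz":0,"wx":0,"wy":0,"wz":0}
    - {"jaw":-1,"tx":-0.1,"ty":0,"tz":0,"wx":0,"wy":0,"wz":0}

```text
clock: 22.48
tcp_pos: [0.5607, 0.0287, 0.1972]
orientation: [-0.004, -0.106, 0.994, -0.001]
wrist_force: [-13.3, -5.4, 9.2]
finger_gap: -0.0
```

Emit:
carry_out:
  motion:
    - {"jaw":-1,"tx":0,"ty":0,"tz":0,"wx":0,"wy":0,"wz":0}

```text
clock: 22.6
tcp_pos: [0.5607, 0.0287, 0.1972]
orientation: [-0.004, -0.106, 0.994, -0.001]
wrist_force: [-11.4, -4.8, 7.0]
finger_gap: 0.0003
```

Emit:
carry_out:
  motion:
    - {"jaw":-1,"tx":-0.05,"ty":0,"tz":0,"wx":0,"wy":0,"wz":0}

```text
clock: 22.72
tcp_pos: [0.5609, 0.0287, 0.1972]
orientation: [-0.004, -0.106, 0.994, -0.001]
wrist_force: [-13.0, -5.4, 9.4]
finger_gap: -0.0
```

Held force is about 12 to 14 N and the tool barely advances, so this is the stop at about 51 mm of travel. I'm letting it back slowly.

Emit:
carry_out:
  motion:
    - {"jaw":-1,"tx":0.1,"ty":0,"tz":0,"wx":0,"wy":0,"wz":0}
    - {"jaw":-1,"tx":0.12,"ty":0,"tz":0,"wx":0,"wy":0,"wz":0}
    - {"jaw":-1,"tx":0.12,"ty":0,"tz":0,"wx":0,"wy":0,"wz":0}
    - {"jaw":-1,"tx":0.12,"ty":0,"tz":0,"wx":0,"wy":0,"wz":0}
    - {"jaw":-1,"tx":0.12,"ty":0,"tz":0,"wx":0,"wy":0,"wz":0}
    - {"jaw":-1,"tx":0.12,"ty":0,"tz":0,"wx":0,"wy":0,"wz":0}
    - {"jaw":-1,"tx":0.12,"ty":0,"tz":0,"wx":0,"wy":0,"wz":0}
    - {"jaw":-1,"tx":0.12,"ty":0,"tz":0,"wx":0,"wy":0,"wz":0}
    - {"jaw":-1,"tx":0.12,"ty":0,"tz":0,"wx":0,"wy":0,"wz":0}
    - {"jaw":-1,"tx":0.12,"ty":0,"tz":0,"wx":0,"wy":0,"wz":0}
    - {"jaw":-1,"tx":0.12,"ty":0,"tz":0,"wx":0,"wy":0,"wz":0}

```text
clock: 24.1
tcp_pos: [0.5508, 0.0266, 0.1974]
orientation: [-0.001, -0.106, 0.994, 0.0]
wrist_force: [-3.0, -1.8, -2.6]
finger_gap: 0.0002
```

Emit:
carry_out:
  motion:
    - {"jaw":-1,"tx":0.1,"ty":0,"tz":0,"wx":0,"wy":0,"wz":0}
    - {"jaw":-1,"tx":0.1,"ty":0,"tz":0,"wx":0,"wy":0,"wz":0}
    - {"jaw":-1,"tx":0.1,"ty":0,"tz":0,"wx":0,"wy":0,"wz":0}

```text
clock: 24.48
tcp_pos: [0.5491, 0.0263, 0.1984]
orientation: [0.001, -0.106, 0.994, 0.0]
wrist_force: [-0.1, 0.6, 0.0]
finger_gap: 0.0001
```

```bash
python3 - <<'E'
from h import *
S=eyes.read_camera("scene")
cv2.imwrite("pics/s13c.png",cv2.resize(S[150:340,230:420],None,fx=3,fy=3,interpolation=2))
print(get_state()["tcp_pos"],get_state()["wrist_force"])
E
```

```text
[0.54906022 0.02624768 0.19854663] [-0.2090114   1.17606312 -0.48016113]
```

View pics/s13c.png

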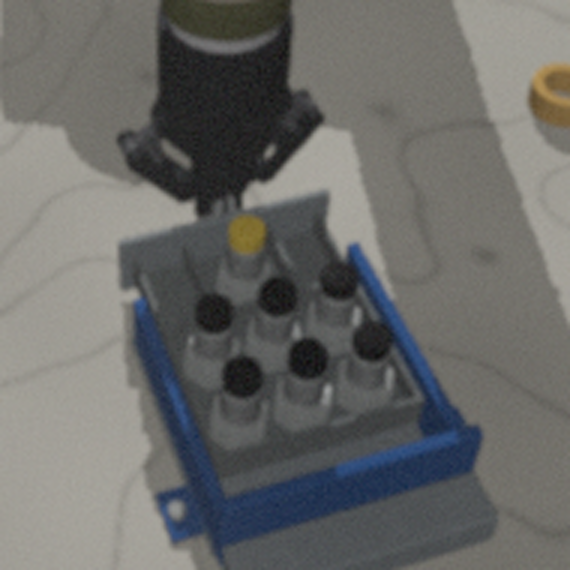

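Force dropped to zero with the tray at about 40 mm, so the catch holds. I'm retreating 6 cm straight back, then up.

Emit:
carry_out:
  motion:
    - {"jaw":-1,"tx":0.3,"ty":0,"tz":0,"wx":0,"wy":0,"wz":0}
    - {"jaw":-1,"tx":0.7,"ty":0,"tz":0,"wx":0,"wy":0,"wz":0}
    - {"jaw":-1,"tx":1,"ty":0,"tz":0,"wx":0,"wy":0,"wz":0}
    - {"jaw":-1,"tx":1.5,"ty":0,"tz":0,"wx":0,"wy":0,"wz":0}
    - {"jaw":-1,"tx":1.5,"ty":0,"tz":0,"wx":0,"wy":0,"wz":0}
    - {"jaw":-1,"tx":1,"ty":0,"tz":-1,"wx":0,"wy":0,"wz":0}
    - {"jaw":-1,"tx":0,"ty":0,"tz":-2,"wx":0,"wy":0,"wz":0}
    - {"jaw":-1,"tx":0,"ty":0,"tz":-3,"wx":0,"wy":0,"wz":0}
    - {"jaw":-1,"tx":0,"ty":0,"tz":-3,"wx":0,"wy":0,"wz":0}
    - {"jaw":-1,"tx":0,"ty":0,"tz":-2,"wx":0,"wy":0,"wz":0}
    - {"jaw":-1,"tx":0,"ty":0,"tz":-1,"wx":0,"wy":0,"wz":0}
    - {"jaw":-1,"tx":0,"ty":0,"tz":0,"wx":0,"wy":0,"wz":0}
    - {"jaw":-1,"tx":0,"ty":0,"tz":0,"wx":0,"wy":0,"wz":0}
    - {"jaw":-1,"tx":0,"ty":0,"tz":0,"wx":0,"wy":0,"wz":0}
    - {"jaw":-1,"tx":0,"ty":0,"tz":0,"wx":0,"wy":0,"wz":0}
    - {"jaw":-1,"tx":0,"ty":0,"tz":0,"wx":0,"wy":0,"wz":0}

```text
clock: 26.52
tcp_pos: [0.4896, 0.0134, 0.3176]
orientation: [-0.0, -0.106, 0.994, 0.0]
wrist_force: [1.2, -0.5, 0.2]
finger_gap: -0.0001
```

```bash
python3 - <<'E'
from h import *
np.set_printoptions(precision=4,suppress=True)
S=eyes.read_camera("scene");T=eyes.read_camera("top")
cv2.imwrite("pics/s14.png",S);cv2.imwrite("pics/t14.png",T)
cv2.imwrite("pics/s14c.png",cv2.resize(S[150:340,230:420],None,fx=3,fy=3,interpolation=2))
cs=eyes.calibration("scene")
b=blobs(S,(20,120,80),(35,255,255));print(b)
for st,ce in b:
    p=plane(cs,*ce,.07);print(p,"moved",np.linalg.norm(p[:2]-[.5562,.0283]))
E
```

```text
[([306, 222, 13, 12, 119], [312.1, 227.3])]
[0.5947 0.0368 0.07  ] moved 0.03945585949653821
```

View pics/s14.png

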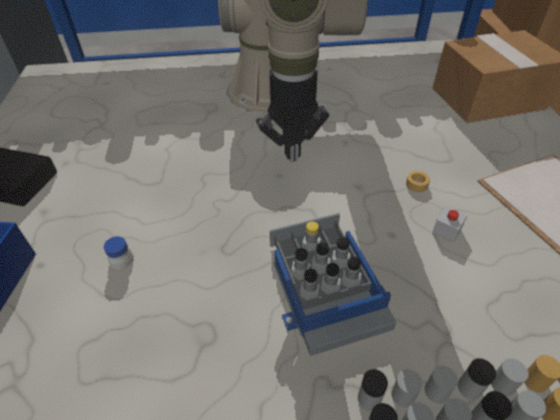

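View pics/s14c.png

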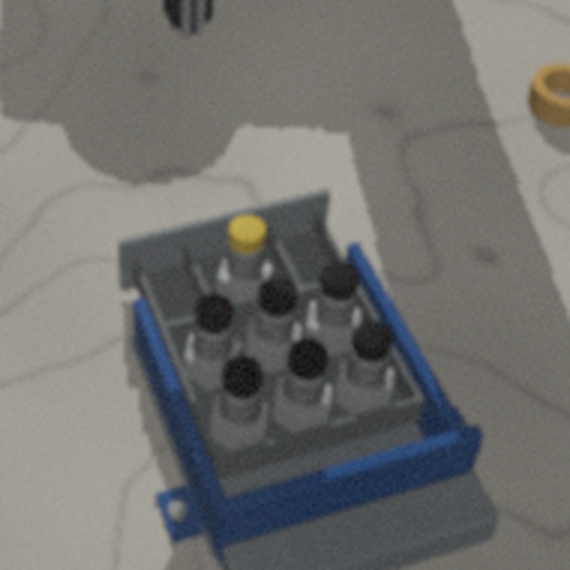

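The tray stays in about 39.5 mm with the robot clear. The fitting is upright and the nut, block and pot have not moved.

```bash
python3 -c "
from workcell import env,get_state
print(get_state()['clock']);print(env.hand_in())"
```

```text
26.625
the job is handed in; nothing more can be done
None
```

The job is done and handed in at 26.6 s. The fitting stands in the front pocket and the tray is held in by its catch; the hand-in gave no verdict.

- **Placing:** I gripped the fitting by its neck and cap, lowered the last 4 mm at 1 mm per row, and let go. The camera then put it about 4 mm from my measured pocket centre, upright.
- **Pressing:** I pressed with shut fingers at about 10 mm/s. At roughly 51 mm of travel the tool barely advanced and the horizontal force rose to 12–14 N. The highest total force I read was about 17 N, including a downward rub of up to about 9 N on the panel, against the 25 N limit. Force was read only at the end of each short move.
- **Letting go:** The force fell to zero as I backed off, and I retreated fully clear.
- **Last camera check:** The tray was still in by about 39.5 mm, within the 37–63 mm catch range, with the fitting upright. Judging by eye, the valve block, collar nut and grease pot had not moved.
- **Disagreements:** The finger readings put the catch nearer 42 mm, 2–3 mm deeper than the camera's 39.5 mm. My first move call was refused for missing keys, with no effect on the arm.

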